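# Hang the G-clamp on the clamp stand

### The arm

A 6-joint arm with a two-finger parallel gripper is mounted at the origin on the work surface; the furniture and walls round the work are solid. World frame = base frame: x ahead of the robot, y to its left, z up, the work surface at z = 0. Lengths are in m, angles in rad, forces in N, time in s.
With the tool pointing down it reaches from about 0.4 to 0.825 m from the base axis. Payload 7 kg.
Tool frame: the origin (TCP) lies on the centre line of the jaws, within the pads' length; the fingertips stand 22 mm ahead of it and the grasp point (between the pads) lies 3 mm ahead of it; z points along the fingers, y is the direction in which the jaws open and shut (so a half turn about z gives the same grasp; the last joint's range is limited). The gripper opens to 88 mm and grips with 3 to 60 N. Pads are 19 mm wide; open, the fingers measure 130 mm over their backs; the gripper's body (78 mm by 193 mm) begins 47 mm behind the grasp point.
Start: joints at [1.017, 0.359, 0.012, 0, -1.224, -0.288], TCP at [0.503, 0.45, 0.249] pointing down, gripper open.
Joint ranges: [-3.07, 3.07], [-1.43, 2.12], [-1.02, 1.25], [-3.03, 1.67], [-3.05, -0], [-3.03, 3.03]. Speed limits (rad/s): [2.39, 2.39, 3.01, 3.14, 3.14, 3.14].

### API

Orientations are given as [roll, pitch, yaw] about the fixed x, y, z axes, in that order (R = Rz(yaw) Ry(pitch) Rx(roll)).
In Python, from station import arm gives the robot as it stands. The module is installed in compiled form; this text tells all that it offers.
- The arm moves only by the tool arm_command, never from a script. Its argument "motion" is a list of rows, each a list of 3 entries, a list of its own where there are three numbers: the shift along the tool's x, y, z in mm, then the turn, a rotation vector about the tool's x, y, z in degrees, then the opening, from 0 (shut) to 1 (fully open). In form: [[[tx, ty, tz], [wx, wy, wz], grip], ...]. A call has 1 to 20 rows; each row shifts and turns the commanded pose from where the row before left it, along the tool's axes as they then stand; what a row does not reach is not made up. A row lasts 1/12 s, in which the tool goes at most 41.7 mm and 7.16 degrees, less where a joint would pass 70% of its speed; a pose out of reach is approached as far as the arm can. A call is refused whole if a number of a shift passes 41.7 or a number of a turn 7.16, either way. A call with a gripper value outside its range is refused whole. The fingers move at their own pace and stop on an object; "newtons" is the grip in N (left out, the last holds). Time passes only in rows, so rows that do not move let the fingers close. It gives the time, the measured TCP pose, the force and the opening at its end, in the units of the state.
- arm.get_state(): the state, without advancing time (a new reading comes with each control period).
- arm.grab_frame(name): name is "side" or "top"; returns the picture (480x640x3 uint8, red, green, blue); there is no depth.
- arm.camera_info(name): a dict with "fov_y" (degrees; the focal length in pixels is half the picture's height over the tangent of half this angle, whatever the lens; pixels are square), "cx", "cy" (the principal point, pixels), "k1" (the pictures are not rectified: a ray, as slopes to the right and down, at radius r is drawn at 1 + k1 r^2 times it, then the intrinsics apply), "view" (4x4, takes a point from world to camera coordinates). Camera axes: x right, y down, z forward; pixel columns grow to the right and rows downward; lengths in m; the calibration is good to about 2 mm. A picture is of the moment at which its call begins. camera_info takes no time and is no camera call.
- arm.job_done(): hands the job in, once; it reports no verdict.
The state is a dict: "t": time; "q": joint angles; "qd": joint speeds; "joint_efforts": joint torques, N m; "eef_pos": TCP position; "ee_rot": TCP orientation; "force": force on the tool from outside, world axes, zero at the start; "moment": the same for the moment, N m; "width": finger opening in m.
Only numpy, scipy, OpenCV 4.12 (cv2) and the standard library are available. Lean on these libraries where they do the work, as an engineer would, in place of code of your own. Each camera call takes 0.05 s, during which the arm holds its last target. There are 200 camera calls.

### The job

Put away the blue G-clamp that stands on its back on the bench: hang it on the round arm of the clamp stand, in front of the clamp that already hangs there. It must hang by its fixed jaw, with the arm passing through its throat between the fixed jaw and the screw's pad and the screw end downwards, and be left hanging still and straight. Do not disturb the other clamp, the tin or the screw box.

Things in the scene. Friction and masses are not known exactly. Their poses are not given: they have to be found in the camera images.
- clamp: Blue G-clamp, 0.55 kg, standing on its back on the bench with its throat up: x up, y and z level, origin 45 mm up. In its frame, mm: spine (back of the C) x -45 to -26, y -32 to 80; fixed jaw x -26 to 25, y 61.5 to 81.5; screw boss arm x -26 to 25, y -34 to -12; all z 0 to 21. The throat opens to +x between screw pad and fixed jaw. Mass centre near x -13, y 9, z 11
- clamp_screw (a joint): How far the screw is drawn out (m), 0 to 0.045, at the start 0.024 to 0.040: the opening between the screw's pad and the fixed jaw is this plus 5.5 mm. The screw is stiff (3 N) and stays where it is
- jaw_under (a point): middle of the flat underside of the clamp's fixed jaw (clamp frame 0, 61.5, 10.5 mm); axes as the clamp's
- stand: Fixed steel stand, origin on the bench. Foot plate 200 x 150 x 10 mm, x -65 to 135 mm; post 30 mm square at x = 55, 273 mm high; from its front face (x = 40 mm) a round arm, 22 mm diameter, reaches 115 mm along -x towards the robot, axis at y = 0, z = 240 mm; a black cap of 28 mm diameter covers its end and reaches to x = -80 mm
- bar_seat (a point): on top of the arm (z = 251 mm), 90 mm in front of the post: about the middle of the free length for the clamp, between the other clamp and the end cap; axes as the stand's (x along the arm towards the post, z up)
- bar_tip (a point): above the tip of the arm, at the height of the arm's top (z = 251 mm), x = -80 mm in the stand's frame
- hung_clamp: a like blue G-clamp that already hangs on the arm by its fixed jaw, 35 mm in front of the post (same frame as the clamp; its screw is closed, its y is up and its z points along the arm towards the post)
- tin: paint tin, 77 mm diameter, 127 mm high, standing beyond the clamp, right of the stand; origin under its centre
- screw_box: small screw carton 68 x 110 x 50 mm, on the bench in front and left of the stand; origin under its centre
- screw_pad (a point): Centre of the face of the screw's round pad (20 mm diameter) that looks at the fixed jaw; axes as the clamp's; clamp frame x 15, z 11, y = 56 mm - screw opening. The 10 mm screw runs from it along -y through the boss to a cross handle, 62 mm long along x (-21 to 41), 130 mm behind this face
- jaw_grip (a point): a point in the middle of the clamp's fixed jaw near its free end (clamp frame 10, 71.5, 10.5 mm); the jaw is 21 mm thick here along the clamp's z, between two flat parallel faces, and 20 mm deep along y
Things that resemble listed ones, but are neither listed nor needed, are in the scene too. Leave any purple look-alike of the hung_clamp alone.

How it is judged:
At the end, for the whole second after the job is handed in: The clamp hangs at rest by its fixed jaw: underside middle within 28 mm sideways of the arm, -12 to 14 mm of its top, 20 mm before to 36 mm behind the seat point; y within 0.45 rad of up, z within 0.35 rad of the arm, over 2 N on the stand; the other clamp hangs upright within 30 mm of its start (x of jaw_under in the frame of bar_seat between -0.02 and 0.036 m and y of jaw_under in the frame of bar_seat between -0.028 and 0.028 m and z of jaw_under in the frame of bar_seat between -0.012 and 0.014 m and angle between each of clamp, hung_clamp's own y axis and vertical below 0.45 rad and angle between the z axis of clamp and the x axis of bar_seat, either way round below 0.35 rad and contact force between clamp and stand above 2 N and linear speed of clamp below 0.03 m/s and angular speed of clamp below 0.3 rad/s and distance of hung_clamp from where it was at the start of the episode below 0.03 m); the robot touches nothing.
It fails at once if the other clamp is knocked off or pushed more than 40 mm (distance of hung_clamp from where it was at the start of the episode above 0.04 m).
It fails at once if the tin is pushed more than 30 mm or tipped (distance of tin from where it was at the start of the episode above 0.03 m or angle between tin's own z axis and vertical above 0.3 rad).
It fails at once if the screw box is pushed more than 30 mm (distance of screw_box from where it was at the start of the episode above 0.03 m).
It also fails if it takes over 48 s, if anything falls off the work surface, if the arm or the gripper's body presses on something with over 40 N, if the wrist force passes 120 N, or if a joint passes its speed limit or range.

## Working session

There is one attempt and no reset: what is moved stays moved. The work goes in short steps, Python scripts to look and compute and a tool call to move; the robot and the scene stay as the last step left them, time stands still between calls to the robot, and variables do not carry over. Pictures are saved under pics/ and viewed, on a budget of 10 in all, crops included, one or two more only if the job needs it, and the job is handed in when it is done.

Besides the shell and the picture viewer there is one more tool, called as name([rows], argument=value, ...), one row to a line, values as JSON. arm_command: Moves the arm, as the interface text tells. Its arguments: {"type":"object","properties":{"motion":{"type":"array","items":{"type":"array"}},"newtons":{"type":"number"}},"required":["motion"]}

```bash
mkdir -p pics; cat > h.py <<'E'
import numpy as np, cv2
from station import arm
def K(n):
    i=arm.camera_info(n); f=240/np.tan(np.radians(i["fov_y"])/2)
    return i,f,np.array(i["view"])
def ray(n,u,v):
    i,f,V=K(n); d=np.array([[(u-i["cx"])/f],[(v-i["cy"])/f]]).ravel(); s=d.copy()
    for _ in range(30): s=d/(1+i["k1"]*(s@s))
    R=V[:3,:3]; return -R.T@V[:3,3], R.T@np.array([s[0],s[1],1])
def plane(n,u,v,z,ax=2):
    o,d=ray(n,u,v); return o+d*(z-o[ax])/d[ax]
def proj(n,p):
    i,f,V=K(n); c=V[:3,:3]@np.array(p)+V[:3,3]; s=c[:2]/c[2]; s=s*(1+i["k1"]*(s@s))
    return np.array([i["cx"]+f*s[0],i["cy"]+f*s[1]])
def tri(a,b):
    (o1,d1),(o2,d2)=ray(*a),ray(*b); A=np.c_[d1,-d2]; t=np.linalg.lstsq(A,o2-o1,rcond=None)[0]
    p,q=o1+t[0]*d1,o2+t[1]*d2; return (p+q)/2,np.linalg.norm(p-q)
def snap(n,fn):
    im=arm.grab_frame(n); cv2.imwrite("pics/"+fn,im[:,:,::-1]); return im
E
python3 - <<'E'
from h import *
for n in("side","top"):
    snap(n,n+"0.png"); i,f,V=K(n); print(n,f,i["k1"],(-V[:3,:3].T@V[:3,3]).round(3),V[2,:3].round(3))
print(arm.get_state())
E
```

```text
side 624.5134419862403 0.025778952693250548 [1.454 0.206 0.612] [-0.893 -0.205 -0.4  ]
top 515.7133415991455 -0.027788033193567117 [0.29  0.1   1.207] [ 0.216 -0.093 -0.972]
{'t': 0.1, 'q': array([ 1.01712939e+00,  3.59320838e-01,  1.11995747e-02, -2.85201780e-04,
       -1.22405388e+00, -2.88115509e-01]), 'qd': array([ 0.00034871, -0.00163623,  0.00073764,  0.00043696, -0.0010112 ,
        0.00094098]), 'joint_efforts': array([-1.51887551e-03, -5.84161663e+01,  2.93753994e+01,  7.01560333e+00,
        1.01719153e-02, -5.49940364e-05]), 'eef_pos': array([0.50317239, 0.44939252, 0.2477383 ]), 'ee_rot': array([ 3.14019448e+00, -1.34746357e-04, -8.41879459e-01]), 'force': array([ 0.29004303, -0.02479326,  0.31107758]), 'moment': array([-0.03765349,  0.0030987 , -0.00209261]), 'width': 0.08784362669463758}
```

View pics/side0.png

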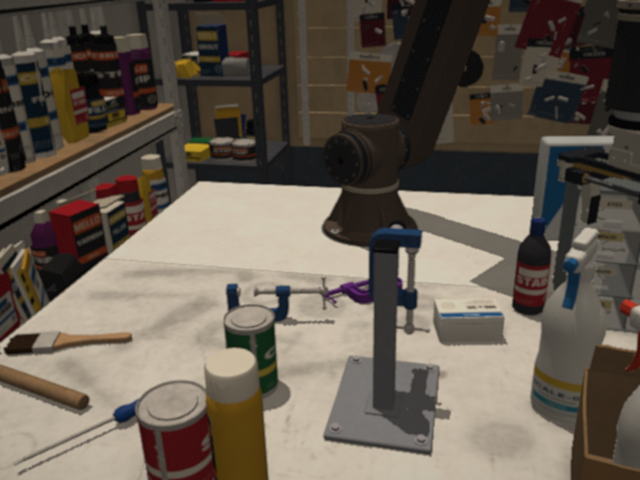

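View pics/top0.png

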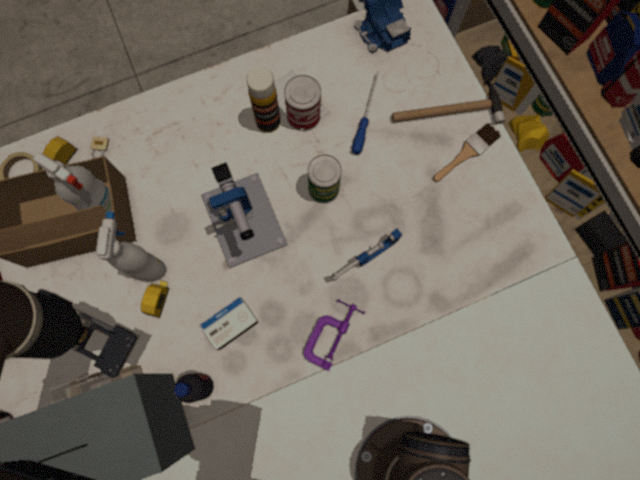

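The target is most likely the blue clamp at top (365,255) and side (260,300). It could be confused with:
- the hung clamp at top (230,200), side (395,255)
- the purple look-alike at top (330,335), side (365,290)
- the blue vise at top (385,25)

The blue clamp lying on the bench fits the description, so I'll check it in a close crop.

```bash
python3 - <<'E'
from h import *
t=cv2.imread("pics/top0.png"); s=cv2.imread("pics/side0.png")
c=lambda im,x,y,w,h,k:cv2.resize(im[y:y+h,x:x+w],None,fx=k,fy=k,interpolation=cv2.INTER_CUBIC)
o=np.zeros((600,800,3),np.uint8)
def g(im,x,y):
    for k in range(0,im.shape[1],0+40*1): pass
    return im
a=c(t,195,155,100,120,3.5); b=c(t,315,220,100,70,4); d=c(s,210,270,130,60,4); e=c(s,360,215,80,90,3)
o[:a.shape[0],:a.shape[1]]=a; o[:280,390:790]=b; o[290:530,:0]=0
o[290:530,360:800]=d[:,:440]; o[:0]=0
o[425:600,0:240]=e[:175,:]
cv2.imwrite("pics/c1.png",o)
for n in("top","side"):
    im=cv2.imread(f"pics/{n}0.png"); hsv=cv2.cvtColor(im,cv2.COLOR_BGR2HSV)
    m=cv2.inRange(hsv,(100,110,40),(118,255,255)); k,l,st,ce=cv2.connectedComponentsWithStats(m)
    for i in range(1,k):
        if st[i,4]>40: print(n,st[i],ce[i].round(1))
print(proj("top",[.29,.1,0]))
for uv in [(415,455),(365,255),(245,215)]: print(plane("top",*uv,0).round(3))
E
```

```text
top [367   0  39  49 928] [385.3  17.2]
top [627  12  13  34 165] [636.   28.4]
top [361  21  21  26 183] [371.   33.2]
top [353 118  15  35 262] [359.7 136.4]
top [210 188  37  21 399] [227.  197.1]
top [106 212   8   6  43] [109.5 214.8]
top [392 230   9  10  50] [396.1 234. ]
top [357 239  36  25 180] [372.8 253. ]
top [225 299  17  13  76] [233.2 304.6]
top [202 315  15  13  71] [209.  321.6]
top [174 382  15  15 157] [180.7 389.3]
side [ 532  147   52   78 1155] [553.1 186.7]
side [370 227  51  22 551] [397.5 235.3]
side [563 258  16  51 489] [570.7 282.3]
side [369 261   4  37  59] [371.3 282.4]
side [228 285   8  10  77] [231.5 289.6]
side [277 287  12   8  91] [282.4 290.3]
side [398 289  18  19 170] [406.8 297.5]
side [229 296   9  11  55] [233.1 301.7]
side [273 297  14  24 172] [280.7 309.4]
side [480 313  22   3  48] [489.4 313.7]
side [442 314  23   3  50] [452.2 314.7]
side [114 402  22  20 252] [124.7 412.3]
[315.20975756 368.00555303]
[ 0.031 -0.027  0.   ]
[ 0.485 -0.114 -0.   ]
[0.692 0.113 0.   ]
```

View pics/c1.png

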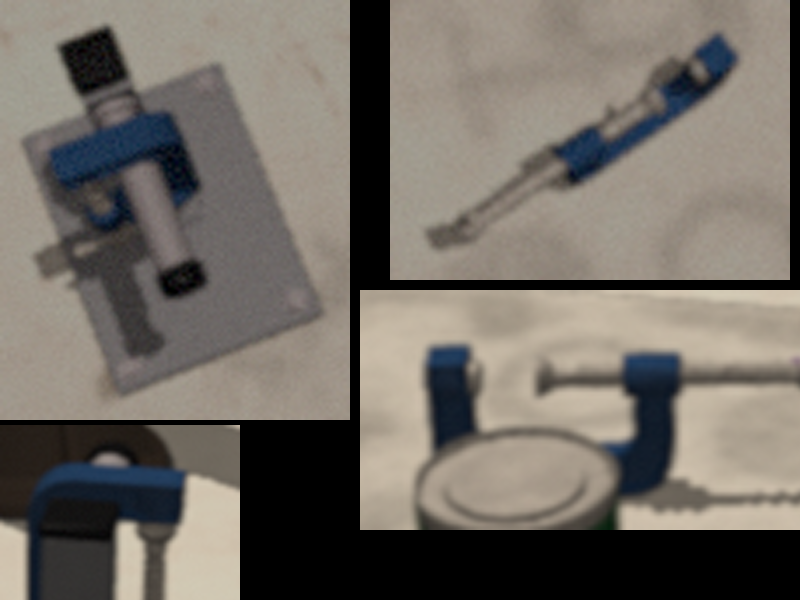

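The crop confirms the target: it stands throat up, with the jaw at top (396,234), the boss at (363,259) and the handle at (328,279). The stand's plate corners and cap end are also clear. The hung clamp sits near the post, and the free part of the arm runs towards the cap at top (247,235).

```bash
python3 - <<'E'
from h import *
T=lambda c,r:(195+c/3.5,155+r/3.5)
P=[plane("top",*T(*p),.01)[:2] for p in [(22,140),(215,63),(322,315),(120,393)]]
print("plate",np.round(P,3),[np.linalg.norm(P[i]-P[(i+1)%4]).round(3) for i in range(4)])
s=((P[0]-P[3])+(P[1]-P[2])); s/=np.linalg.norm(s); C=np.mean(P,axis=0); O=C-0.035*s; n=np.array([-s[1],s[0]])
print("s",s,"yaw",np.degrees(np.arctan2(s[1],s[0])),"origin",O)
w=lambda x,y,z:np.r_[O+s*x+n*y,z]
for nm,p in dict(cap=w(-.08,0,.24),seat=w(-.05,0,.251),post=w(.055,0,.273),hj=w(.005,.0,.27)).items(): print(nm,p.round(3),"top",proj("top",p).round(1),"crop",((proj("top",p)-[195,155])*3.5).round(),"side",proj("side",p).round(1))
B=lambda c,r:(315+(c-390)/4,220+r/4)
a,b=[plane("top",*B(*p),.060) for p in [(475,222),(615,130)]]
u=(b-a)[:2]; u/=np.linalg.norm(u); print("u",u,np.degrees(np.arctan2(u[1],u[0])))
print("jaw top c",plane("top",*B(717,52),.07),"boss",plane("top",*B(582,152),.07),"handle top",plane("top",*B(440,238),.086), "pad",plane("top",*B(655,98),.06))
S=lambda c,r:(210+(c-360)/4,270+(r-290)/4)
print("side jaw",plane("side",*S(450,350),.07),"boss",plane("side",*S(652,358),.07),"pad",plane("side",*S(541,376),.06),"anvil",plane("side",*S(480,376),.06))
print("tin",plane("top",323,168,.127),"bottle",plane("top",106,222,.25),"box",plane("top",230,323,.05), "purple",plane("top",330,335,.02))
E
```

```text
plate [[0.778 0.193]
 [0.778 0.047]
 [0.579 0.048]
 [0.583 0.195]] [np.float64(0.145), np.float64(0.199), np.float64(0.146), np.float64(0.195)]
s [ 0.99997399 -0.00721259] yaw -0.41325439026039335 origin [0.644545   0.12104159]
cap [0.565 0.122 0.24 ] top [248.6 238.7] crop [188. 293.] side [395.8 226.8]
seat [0.595 0.121 0.251] top [242.3 223.4] crop [166. 239.] side [393.7 227.7]
post [0.7   0.121 0.273] top [221.2 172.1] crop [92. 60.] side [384.9 242.5]
hj [0.65  0.121 0.27 ] top [230.6 195.2] crop [125. 141.] side [389.4 230.1]
u [ 0.17565282 -0.98445218] -79.88334950333041
jaw top c [ 0.49118681 -0.18952196  0.07      ] boss [ 0.46877808 -0.09455408  0.07      ] handle top [ 4.53313256e-01 -1.64594247e-05  8.60000000e-02] pad [ 0.48246623 -0.14775448  0.06      ]
side jaw [ 0.48480264 -0.18593938  0.07      ] boss [ 0.47663409 -0.09082737  0.07      ] pad [ 0.48432376 -0.14251256  0.06      ] anvil [ 0.48910411 -0.17058026  0.06      ]
tin [ 0.68212177 -0.08841313  0.127     ] bottle [0.70257422 0.36327537 0.25      ] box [0.4548205  0.23558157 0.05      ] purple [0.34376623 0.04015719 0.02      ]
```

arm_command([
  [[0, 0, -30], [0, 0, 5.3], 1],
  [[0, 0, -30], [0, 0, 5.3], 1],
  [[0, 0, -30], [0, 0, 5.3], 1],
  [[0, 0, -30], [0, 0, 5.3], 1],
  [[0, 0, 0], [0, 0, 5.3], 1],
  [[0, 0, 0], [0, 0, 5.3], 1],
  [[0, 0, 0], [0, 0, 0], 1],
])

```text
t: 0.68
eef_pos: [0.5033, 0.4496, 0.3687]
ee_rot: [3.141, 0.0, -1.401]
force: [0.2, 1.4, 0.4]
width: 0.0873
```

arm_command([
  [[34, 6.3, 0], [0, 0, 0], 1],
  [[34, 6.3, 0], [0, 0, 0], 1],
  [[34, 6.3, 0], [0, 0, 0], 1],
  [[34, 6.3, 0], [0, 0, 0], 1],
  [[34, 6.3, 0], [0, 0, 0], 1],
  [[34, 6.3, 0], [0, 0, 0], 1],
  [[34, 6.3, 0], [0, 0, 0], 1],
  [[34, 6.3, 0], [0, 0, 0], 1],
  [[34, 6.3, 0], [0, 0, 0], 1],
  [[34, 6.3, 0], [0, 0, 0], 1],
  [[34, 6.3, 0], [0, 0, 0], 1],
  [[34, 6.3, 0], [0, 0, 0], 1],
  [[34, 6.3, 0], [0, 0, 0], 1],
  [[34, 6.3, 0], [0, 0, 0], 1],
  [[34, 6.3, 0], [0, 0, 0], 1],
  [[34, 6.3, 0], [0, 0, 0], 1],
  [[34, 6.3, 0], [0, 0, 0], 1],
  [[34, 6.3, 0], [0, 0, 0], 1],
  [[34, 6.3, 0], [0, 0, 0], 1],
  [[34, 6.3, 0], [0, 0, 0], 1],
])

```text
t: 2.35
eef_pos: [0.4964, -0.2436, 0.3681]
ee_rot: [3.141, 0.0, -1.393]
force: [0.2, 0.5, -0.0]
width: 0.0873
```

arm_command([
  [[0, 0, 0], [0, -5, 0], 1],
  [[0, 0, 0], [0, -5, 0], 1],
  [[0, 0, 0], [0, -5, 0], 1],
  [[0, 0, 0], [0, -5, 0], 1],
  [[0, 0, 0], [0, -5, 0], 1],
  [[0, 0, 0], [0, -5, 0], 1],
  [[0, 0, 0], [0, -5, 0], 1],
  [[0, 0, 0], [0, -5, 0], 1],
  [[0, 0, 0], [0, -5, 0], 1],
  [[0, 0, 0], [0, 0, 0], 1],
  [[0, 0, 0], [0, 0, 0], 1],
])

```text
t: 3.27
eef_pos: [0.497, -0.2431, 0.3662]
ee_rot: [3.139, 0.787, -1.399]
force: [-1.1, 0.2, 1.2]
width: 0.0874
```

```bash
cat >> h.py <<'E'
from scipy.spatial.transform import Rotation as Rot
def need(p,R):
    "shift (tool axes, mm) and rotvec (tool axes, deg) from the measured pose to p,R"
    s=arm.get_state(); Rn=Rot.from_euler("xyz",s["ee_rot"])
    print("t",s["t"],"pos",s["eef_pos"].round(4),"w",round(s["width"],4),"F",s["force"].round(1),"q",s["q"].round(2))
    print("turn",np.degrees((Rn.inv()*Rot.from_matrix(R)).as_rotvec()).round(2),"shift after turn",(R.T@(p-s["eef_pos"])*1e3).round(1),"shift now",(Rn.inv().apply(p-s["eef_pos"])*1e3).round(1))
def tool(zc_yaw,phi):
    "tool y = -zc (level), leaning phi deg about tool y from straight down"
    a=np.radians(zc_yaw); y=-np.array([np.cos(a),np.sin(a),0]); z=np.array([0,0,-1.]); x=np.cross(y,z)
    return np.c_[x,y,z]@Rot.from_euler("y",phi,degrees=True).as_matrix()
E
python3 - <<'E'
from h import *
R=tool(10,-45); G=np.array([.488,-.188,.055]); need(G-.003*R[:,2]-.09*R[:,2],R)
E
```

```text
t 3.2667 pos [ 0.497  -0.2431  0.3662] w 0.0874 F [-1.1  0.2  1.2] q [-0.53  0.44  0.41 -0.65 -2.03  0.55]
turn [ 0.02  0.12 -0.1 ] shift after turn [180.6  -0.7 166.5] shift now [180.9  -1.1 166.1]
```

arm_command([
  [[22.6, 0, 20.8], [0, 0, 0], 1],
  [[22.6, 0, 20.8], [0, 0, 0], 1],
  [[22.6, 0, 20.8], [0, 0, 0], 1],
  [[22.6, 0, 20.8], [0, 0, 0], 1],
  [[22.6, 0, 20.8], [0, 0, 0], 1],
  [[22.6, 0, 20.8], [0, 0, 0], 1],
  [[22.6, 0, 20.8], [0, 0, 0], 1],
  [[22.6, 0, 20.8], [0, 0, 0], 1],
  [[0, 0, 0], [0, 0, 0], 1],
  [[0, 0, 0], [0, 0, 0], 1],
])

```text
t: 4.1
eef_pos: [0.4984, -0.2513, 0.1229]
ee_rot: [3.139, 0.786, -1.396]
force: [-0.1, 0.0, 1.0]
width: 0.0876
```

```bash
python3 - <<'E'
from h import *
R=tool(10,-45); G=np.array([.488,-.188,.055]); need(G-.003*R[:,2],R)
t=snap("top","t1.png"); s=snap("side","s1.png")
a=cv2.resize(t[190:310,310:450],None,fx=2.8,fy=2.8,interpolation=2); b=cv2.resize(s[220:340,170:310],None,fx=2.8,fy=2.8,interpolation=2)
cv2.imwrite("pics/c2.png",np.hstack([a,b])[:,:,::-1])
E
```

```text
t 4.1 pos [ 0.4984 -0.2513  0.1229] w 0.0876 F [-0.1  0.   1. ] q [-0.52  0.64  0.15 -0.57 -1.65  0.82]
turn [0.14 0.01 0.01] shift after turn [ 2.6 -0.7 90.3] shift now [ 2.6 -0.9 90.3]
```

View pics/c2.png

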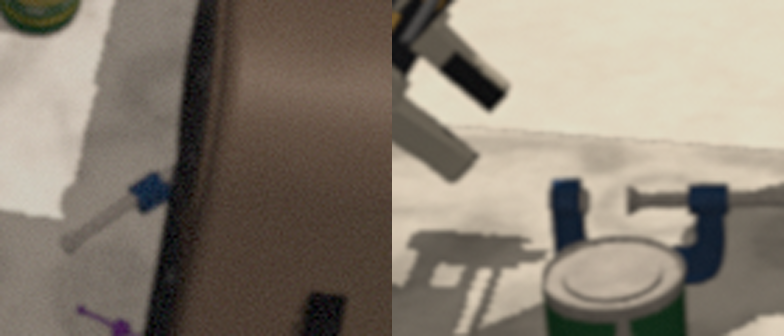

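The side view shows the fingers lined up at 45° on the jaw at crop (568,200), which is clear on both sides, so I'll approach and grip.

arm_command([
  [[0.4, 0, 15], [0, 0, 0], 1],
  [[0.4, 0, 15], [0, 0, 0], 1],
  [[0.4, 0, 15], [0, 0, 0], 1],
  [[0.4, 0, 15], [0, 0, 0], 1],
  [[0.4, 0, 15], [0, 0, 0], 1],
  [[0.4, 0, 15], [0, 0, 0], 1],
  [[0, 0, 0], [0, 0, 0], 1],
  [[0, 0, 0], [0, 0, 0], 0.6],
], newtons=15)

```text
t: 4.87
eef_pos: [0.489, -0.1914, 0.0597]
ee_rot: [-3.138, 0.783, -1.393]
force: [0.7, -0.6, 0.8]
width: 0.0843
```

arm_command([
  [[0, 0, 0], [0, 0, 0], 0],
  [[0, 0, 0], [0, 0, 0], 0],
  [[0, 0, 0], [0, 0, 0], 0],
  [[0, 0, 0], [0, 0, 0], 0],
  [[0, 0, 0], [0, 0, 0], 0],
  [[0, 0, 0], [0, 0, 0], 0],
  [[0, 0, 0], [0, 0, 0], 0],
  [[0, 0, 0], [0, 0, 0], 0],
])

```text
t: 5.53
eef_pos: [0.4881, -0.191, 0.0576]
ee_rot: [3.141, 0.785, -1.397]
force: [-0.7, 0.4, 0.5]
width: 0.0333
```

```bash
python3 - <<'E'
from h import *
R=tool(10,-45); G=np.array([.488,-.188,.055]); need(G-.003*R[:,2],R)
t=snap("top","t2.png"); s=snap("side","s2.png")
a=cv2.resize(t[190:310,310:450],None,fx=2.8,fy=2.8,interpolation=2); b=cv2.resize(s[220:340,170:310],None,fx=2.8,fy=2.8,interpolation=2)
cv2.imwrite("pics/c3.png",np.hstack([a,b])[:,:,::-1])
E
```

```text
t 5.5333 pos [ 0.4881 -0.191   0.0576] w 0.0333 F [-0.7  0.4  0.5] q [-0.46  0.66  0.01 -0.61 -1.48  0.87]
turn [-0.02  0.   -0.03] shift after turn [-0.2 -0.4  1. ] shift now [-0.2 -0.4  1. ]
```

View pics/c3.png

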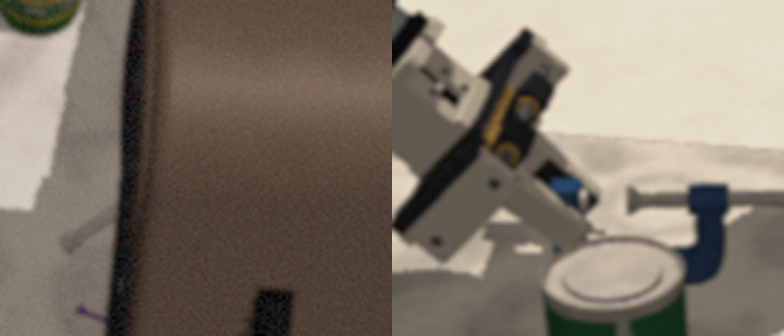

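The fingers straddle the jaw (crop 570,190) but are still closing at 33 mm. I'll finish closing at full grip, then lift a little.

arm_command([
  [[0, 0, 0], [0, 0, 0], 0],
  [[0, 0, 0], [0, 0, 0], 0],
  [[0, 0, 0], [0, 0, 0], 0],
  [[0, 0, 0], [0, 0, 0], 0],
  [[0, 0, 0], [0, 0, 0], 0],
  [[0, 0, 0], [0, 0, 0], 0],
], newtons=60)

```text
t: 6.13
eef_pos: [0.4884, -0.191, 0.0577]
ee_rot: [-3.141, 0.785, -1.397]
force: [2.1, -0.6, 0.7]
width: 0.0208
```

arm_command([
  [[0, 0, 0], [0, 0, 0], 0],
  [[-7, 0, -7], [0, 0, 0], 0],
  [[-14, 0, -14], [0, 0, 0], 0],
  [[-14, 0, -14], [0, 0, 0], 0],
  [[-14, 0, -14], [0, 0, 0], 0],
  [[0, 0, 0], [0, 0, 0], 0],
  [[0, 0, 0], [0, 0, 0], 0],
  [[0, 0, 0], [0, 0, 0], 0],
])

```text
t: 6.8
eef_pos: [0.4875, -0.1908, 0.1262]
ee_rot: [3.14, 0.786, -1.398]
force: [-0.0, -0.0, -5.8]
width: 0.0206
```

```bash
python3 - <<'E'
from h import *
s=arm.get_state(); print(s["eef_pos"],s["width"],s["force"],s["moment"])
t=snap("top","t3.png"); s=snap("side","s3.png")
cv2.imwrite("pics/c4.png",cv2.resize(s[190:340,170:370],None,fx=3,fy=3,interpolation=2)[:,:,::-1])
E
```

```text
[ 0.48749456 -0.19075062  0.1262307 ] 0.020580721855294526 [-0.01396755 -0.02900113 -5.84068124] [-3.99959142 -0.69829138  0.04263605]
```

View pics/c4.png

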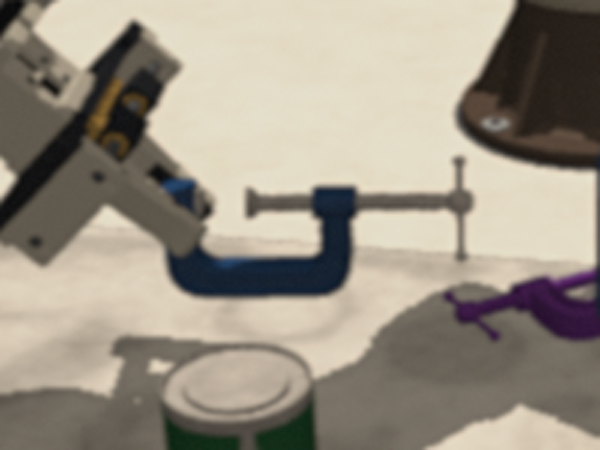

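The clamp is lifted level with no slip: the jaw is at crop (180,185), the pad at (252,202) and the handle at (460,200). Next I raise it and roll it 90° about tool y.

arm_command([
  [[-14, 0, -14], [0, 0, 0], 0],
  [[-20, 0, -20], [0, 0, 0], 0],
  [[-20, 0, -20], [0, 0, 0], 0],
  [[-20, 0, -20], [0, 0, 0], 0],
  [[-20, 0, -20], [0, 0, 0], 0],
  [[-20, 0, -20], [0, 0, 0], 0],
  [[-20, 0, -20], [0, 0, 0], 0],
  [[-20, 0, -20], [0, 0, 0], 0],
  [[-14, 0, -14], [0, 0, 0], 0],
  [[0, 0, 0], [0, 0, 0], 0],
])

```text
t: 7.73
eef_pos: [0.4884, -0.1917, 0.368]
ee_rot: [-3.136, 0.781, -1.393]
force: [0.4, -0.5, -3.6]
width: 0.0208
```

arm_command([
  [[0, 0, 0], [0, 2.5, 0], 0],
  [[0, 0, 0], [0, 5, 0], 0],
  [[0, 0, 0], [0, 5, 0], 0],
  [[0, 0, 0], [0, 5, 0], 0],
  [[0, 0, 0], [0, 5, 0], 0],
  [[0, 0, 0], [0, 5, 0], 0],
  [[0, 0, 0], [0, 5, 0], 0],
  [[0, 0, 0], [0, 5, 0], 0],
  [[0, 0, 0], [0, 5, 0], 0],
  [[0, 0, 0], [0, 5, 0], 0],
  [[0, 0, 0], [0, 5, 0], 0],
  [[0, 0, 0], [0, 5, 0], 0],
  [[0, 0, 0], [0, 5, 0], 0],
  [[0, 0, 0], [0, 5, 0], 0],
  [[0, 0, 0], [0, 5, 0], 0],
  [[0, 0, 0], [0, 5, 0], 0],
  [[0, 0, 0], [0, 5, 0], 0],
  [[0, 0, 0], [0, 5, 0], 0],
  [[0, 0, 0], [0, 2.5, 0], 0],
  [[0, 0, 0], [0, 0, 0], 0],
])

```text
t: 9.4
eef_pos: [0.4863, -0.1908, 0.3607]
ee_rot: [3.129, -0.788, -1.386]
force: [-0.5, 0.2, -6.0]
width: 0.0207
```

```bash
python3 - <<'E'
from h import *
# grip calibration from s3 (clamp level, u at -80deg): boss/pad/handle along u relative to TCP
u=np.array([.174,-.985]); tcp=np.array([.4875,-.1908])
for nm,c,r,z,y in [("boss",336,190,.1385,-23),("spine end L",168,270,.1135-.035,80),("spine end R",350,270,.1135-.035,-33)]:
    o,d=ray("side",170+c/3,190+r/3)
    # intersect vertical plane of the clamp's near face (zc=+10.5mm from TCP)
    n=np.array([.985,.174]); t=(n@tcp+.0105-n@o[:2])/(n@d[:2]); p=o+t*d; print(nm,p.round(4),"z expected",z,"TCP y_c =",(y-(u@(p[:2]-tcp))*1e3).round(1))
R=tool(-0.4,45); need(np.array([.42,.145,.376]),R)
E
```

```text
boss [ 0.48   -0.0882  0.1402] z expected 0.1385 TCP y_c = 79.3
spine end L [ 0.4984 -0.1922  0.0869] z expected 0.0785 TCP y_c = 76.7
spine end R [ 0.479  -0.0824  0.0864] z expected 0.0785 TCP y_c = 75.2
t 9.4 pos [ 0.4863 -0.1908  0.3607] w 0.0207 F [-0.5  0.2 -6. ] q [ 0.43 -0.03 -0.72  0.8  -1.26 -0.66]
turn [-7.07 -0.18  7.75] shift after turn [-226.3   68.7 -248. ] shift now [-230.6    6.7 -253.3]
```

arm_command([
  [[0, 0, 0], [-2.4, 0, 2.6], 0],
  [[0, 0, 0], [-2.4, 0, 2.6], 0],
  [[0, 0, 0], [-2.3, -0.2, 2.5], 0],
  [[-12, 2, -12], [0, 0, 0], 0],
  [[-24, 4, -24], [0, 0, 0], 0],
  [[-24, 4, -24], [0, 0, 0], 0],
  [[-24, 4, -24], [0, 0, 0], 0],
  [[-24, 4, -24], [0, 0, 0], 0],
  [[-24, 4, -24], [0, 0, 0], 0],
  [[-24, 4, -24], [0, 0, 0], 0],
  [[-24, 4, -24], [0, 0, 0], 0],
  [[-24, 4, -24], [0, 0, 0], 0],
  [[-24, 4, -24], [0, 0, 0], 0],
  [[-12, 2, -12], [0, 0, 0], 0],
  [[0, 0, 0], [0, 0, 0], 0],
  [[0, 0, 0], [0, 0, 0], 0],
])

```text
t: 10.73
eef_pos: [0.4508, 0.1501, 0.364]
ee_rot: [-3.137, -0.78, -1.582]
force: [0.5, -0.5, -5.2]
width: 0.0207
```

```bash
python3 - <<'E'
from h import *
need(np.array([.45,.15,.361]),tool(-0.4,45))
t=snap("top","t4.png"); s=snap("side","s4.png")
a=cv2.resize(t[150:300,190:330],None,fx=2.8,fy=2.8,interpolation=2); b=cv2.resize(s[130:280,330:470],None,fx=2.8,fy=2.8,interpolation=2)
cv2.imwrite("pics/c5.png",np.hstack([a,b])[:,:,::-1])
E
```

```text
t 10.7333 pos [0.4508 0.1501 0.364 ] w 0.0207 F [ 0.5 -0.5 -5.2] q [ 1.03  0.23 -0.28  0.38 -1.75 -1.1 ]
turn [-0.12  0.31 -0.15] shift after turn [-2.1  0.8  2.2] shift now [-2.   0.8  2.2]
```

View pics/c5.png

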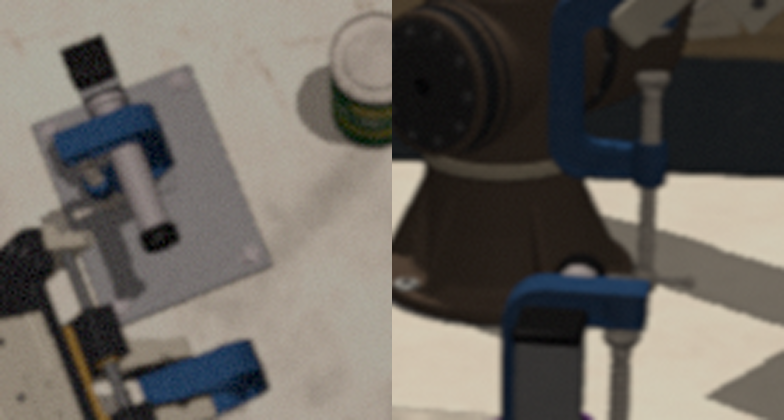

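The side view shows the clamp upright with its throat open: spine inner edge at crop col 582, pad face at row 75, screw axis at col 651. The hung clamp and the arm end lie below it. I'll check the grip offsets against these and work out the threading pose.

```bash
python3 - <<'E'
from h import *
S=lambda c,r:((c-392)/2.8+330,130+r/2.8)
tcp=np.array([.4508,.1501,.364])
for nm,c,r,x in [("spine in (-26)",582,90,.4613),("spine out (-45)",552,90,.4613),("screw axis(15), pad face",652,75,.4508),("screw low",649,230,.4508),("boss low (y -34)",650,186,.4613),("spine low(y -32)",590,178,.4613),("bend inner y -12 ",605,140,.4613)]:
    p=plane("side",*S(c,r),x,0); print(nm,"dy,dz from TCP mm",((p-tcp)[1:]*1e3).round(1))
# stand arm top in side pic: cap centre
print("cap pix",proj("side",[.565,.122,.24]),"seen",S(580,270))
im=cv2.imread("pics/s4.png"); hsv=cv2.cvtColor(im,cv2.COLOR_BGR2HSV); m=cv2.inRange(hsv,(100,110,40),(118,255,255))
for r in (150,155,160,165,170,175): 
    c=np.where(m[r,370:440])[0]+370; print(r,c.min() if len(c) else None,c.max() if len(c) else None, plane("side",c.min(),r,.4613,0)[1:].round(4))
for c in (400,404,408,420,422,424,426): print(c,np.where(m[130:215,c])[0]+130)
im=cv2.imread("pics/t0.png") if 0 else cv2.imread("pics/top0.png"); hsv=cv2.cvtColor(im,cv2.COLOR_BGR2HSV)
E
```

```text
spine in (-26) dy,dz from TCP mm [-37.6 -52.2]
spine out (-45) dy,dz from TCP mm [-55.2 -52.8]
screw axis(15), pad face dy,dz from TCP mm [  1.9 -44.7]
screw low dy,dz from TCP mm [   4.1 -141.7]
boss low (y -34) dy,dz from TCP mm [   4.1 -109.6]
spine low(y -32) dy,dz from TCP mm [ -31.5 -106.4]
bend inner y -12  dy,dz from TCP mm [-23.3 -82.2]
cap pix [395.96885693 226.94735884] seen (397.14285714285717, 226.42857142857144)
150 389 396 [0.0975 0.3318]
155 388 396 [0.0961 0.3233]
160 388 396 [0.0962 0.3149]
165 387 396 [0.0948 0.3063]
170 387 396 [0.0949 0.2977]
175 388 396 [0.0967 0.2891]
400 [131 132 133 134 136 137 138 139 178 179 180 181 182 183 184 185 186 187
 188 189 190 191]
404 [130 131 132 133 134 135 136 137 138 179 180 181 182 183 184 187 190 191
 192]
408 [130 131 132 179 180 181 182 183 184 185 186 187 188 190 191 192]
420 [183 185 188]
422 [183 184 185 186 187 188 189 190 191 192]
424 [183 184 185 186 187 188 189 190 192 193]
426 [181 182 183 184 185 186 187 188]
```

```bash
python3 - <<'E'
from h import *
for c,r in [(158,237),(140,190),(150,215)]: print(plane("top",190+c/2.8,150+r/2.8,.24).round(4))
im=cv2.imread("pics/t4.png")
for r in (216,219,222,225,232,235,238):
    row=im[r,225:265].astype(int).sum(1); print(r,row)
need(np.array([.47,.1435,.2745]),tool(-0.4,45))
E
```

```text
[0.5737 0.1226 0.24  ]
[0.6103 0.1217 0.24  ]
[0.5906 0.1219 0.24  ]
216 [195 203 155 112  76  94  93 122 174 266 320 351 358 383 392 396 377 355
 338 290 258 281 309 323 321 314 316 312 326 340 341 344 346 345 341 350
 348 338 344 336]
219 [ 85  98  67  70 101 152 186 186 170 215 258 309 340 369 379 396 389 375
 358 341 298 270 279 304 313 316 329 338 334 340 340 344 346 344 343 348
 350 346 339 342]
222 [176 196 191 179 202 198 186 189 187 185 204 246 300 327 365 385 393 392
 386 349 341 309 298 308 333 326 343 346 347 338 340 353 343 342 344 349
 345 341 347 339]
225 [205 204 162 181 158 172 177 193 194 188 192 185 231 294 332 356 375 384
 395 383 365 353 312 308 294 334 354 336 346 344 349 356 343 343 341 334
 344 344 347 341]
232 [187 203 175 201 180 183 185 228 281 331 339 344 329 332 288 232 177 151
 106  99  41  53  62  64  36  24  45 115 231 306 346 346 351 348 347 342
 343 333 343 335]
235 [193 197 200 200 194 190 192 211 225 273 326 320 338 315 255 155  41  13
  40  48  88 102  92  56  22  37  53  54 139 260 334 344 343 353 340 333
 345 346 334 336]
238 [239 198 200 192 194 195 210 196 178 204 261 310 348 328 323 268 156  81
  22   1  47  25  98 108 150 213 270 319 341 337 341 335 347 346 337 350
 336 358 344 348]
t 10.8333 pos [0.4508 0.1485 0.3648] w 0.0207 F [-0.6  0.1 -4.8] q [ 1.02  0.23 -0.28  0.38 -1.75 -1.1 ]
turn [-0.11  0.28 -0.28] shift after turn [-60.5 -19.3  67.3] shift now [-60.2 -18.8  67.6]
```

arm_command([
  [[-6, -2, 6.6], [0, 0, 0], 0],
  [[-12, -4, 13.4], [0, 0, 0], 0],
  [[-12, -4, 13.4], [0, 0, 0], 0],
  [[-12, -4, 13.4], [0, 0, 0], 0],
  [[-12, -4, 13.4], [0, 0, 0], 0],
  [[-6, -1, 7], [0, 0, 0], 0],
  [[0, 0, 0], [0, 0, 0], 0],
  [[0, 0, 0], [0, 0, 0], 0],
  [[0, 0, 0], [0, 0, 0], 0],
])

```text
t: 11.58
eef_pos: [0.4709, 0.1439, 0.2767]
ee_rot: [-3.13, -0.78, -1.588]
force: [-0.3, 0.8, -4.9]
width: 0.0207
```

```bash
python3 - <<'E'
from h import *
t=snap("top","t5.png"); s=snap("side","s5.png")
for _ in range(4):
    need(np.array([.47,.1435,.2745]),tool(-0.4,45)); arm.grab_frame("side")
a=cv2.resize(t[150:290,190:330],None,fx=2.8,fy=2.8,interpolation=2); b=cv2.resize(s[190:290,350:450],None,fx=3.92,fy=3.92,interpolation=2)
cv2.imwrite("pics/c6.png",np.hstack([a,b])[:,:,::-1])
E
```

```text
t 11.6833 pos [0.4708 0.1442 0.2768] w 0.0206 F [ 0.1 -0.4 -4.9] q [ 0.99  0.31 -0.38  0.4  -1.56 -1.15]
turn [-0.28  0.33 -0.4 ] shift after turn [-1.1  0.8  2.1] shift now [-1.1  0.9  2.1]
t 11.7333 pos [0.4708 0.1442 0.2767] w 0.0204 F [ 0.1  0.7 -5.3] q [ 0.99  0.31 -0.38  0.4  -1.56 -1.15]
turn [-0.28  0.32 -0.39] shift after turn [-1.1  0.8  2. ] shift now [-1.1  0.8  2. ]
t 11.7833 pos [0.4707 0.1441 0.2766] w 0.0209 F [ 0.2 -1.3 -6.1] q [ 0.99  0.31 -0.38  0.4  -1.56 -1.15]
turn [-0.27  0.31 -0.39] shift after turn [-1.   0.7  1.9] shift now [-1.   0.7  1.9]
t 11.8333 pos [0.4707 0.1441 0.2765] w 0.0201 F [-0.1  0.3 -4.8] q [ 0.99  0.31 -0.38  0.4  -1.56 -1.15]
turn [-0.27  0.3  -0.38] shift after turn [-1.   0.7  1.8] shift now [-0.9  0.7  1.8]
```

View pics/c6.png

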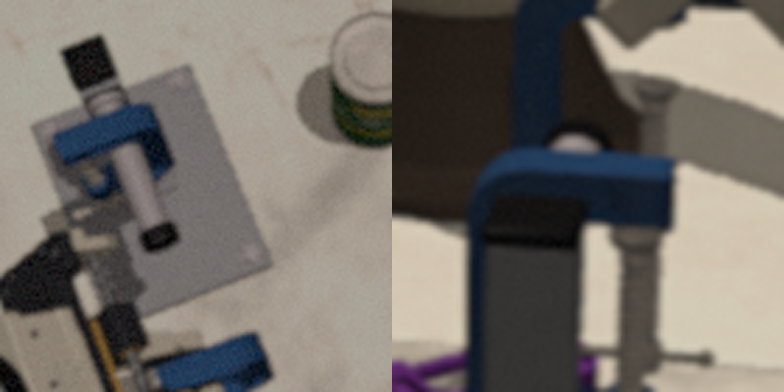

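The side view shows the cap ring at crop col 578 with its top at row 122, and our clamp's spine inner edge at col 562. I'll compare those in world y and z before threading.

```bash
python3 - <<'E'
from h import *
S=lambda c,r:(350+(c-392)/3.92,190+r/3.92)
print("cap top",plane("side",*S(578,122),.566,0),"L/R at row 145",[plane("side",*S(c,145),.566,0)[1:].round(4) for c in(547,610)])
print("arm centre (light) col 577",plane("side",*S(577,140),.576,0)[1:])
print("spine in/out",[plane("side",*S(c,110),.4813,0)[1:].round(4) for c in(562,514)])
print("jaw under row?",[plane("side",*S(575,r),.4813,0)[1:].round(4) for r in(15,22)],"pad top",plane("side",*S(655,78),.4708,0)[1:].round(4))
im=cv2.imread("pics/s5.png").astype(int)
print(im[215:232,397].tolist()); print(im[224,384:416].tolist()); print("jawcol",im[188:206,396].tolist())
E
```

```text
cap top [0.566      0.12411473 0.25018719] L/R at row 145 [array([0.1122, 0.2397]), array([0.1368, 0.2413])]
arm centre (light) col 577 [0.12483995 0.24674065]
spine in/out [array([0.1094, 0.2208]), array([0.0889, 0.2195])]
jaw under row? [array([0.1138, 0.2639]), array([0.1139, 0.2608])] pad top [0.1474 0.2336]
[[24, 30, 36], [24, 30, 36], [23, 28, 36], [23, 29, 35], [21, 26, 32], [20, 23, 27], [18, 19, 21], [16, 16, 16], [25, 27, 29], [76, 79, 85], [121, 125, 135], [137, 142, 152], [131, 132, 140], [115, 107, 105], [100, 76, 60], [92, 61, 34], [94, 63, 36]]
[[42, 30, 20], [41, 28, 19], [42, 29, 20], [43, 30, 20], [40, 26, 17], [32, 23, 16], [21, 16, 13], [17, 17, 18], [33, 35, 38], [55, 57, 62], [72, 74, 81], [79, 81, 87], [79, 82, 89], [76, 79, 85], [66, 68, 74], [48, 50, 53], [28, 29, 32], [18, 18, 18], [12, 13, 13], [13, 12, 14], [13, 15, 18], [22, 25, 29], [23, 28, 34], [25, 31, 36], [24, 29, 37], [23, 29, 36], [25, 30, 37], [24, 30, 36], [29, 36, 43], [44, 50, 56], [57, 63, 69], [63, 70, 75]]
jawcol [[42, 29, 19], [42, 29, 19], [43, 29, 19], [44, 31, 20], [46, 29, 16], [44, 29, 16], [40, 28, 21], [31, 28, 29], [23, 28, 33], [20, 26, 33], [22, 27, 34], [22, 28, 35], [22, 28, 35], [21, 26, 33], [23, 28, 35], [23, 29, 35], [22, 29, 34], [23, 28, 35]]
```

arm_command([
  [[0, 0, 2.1], [-0.3, 0.3, -0.4], 0],
  [[0, 0, 0], [0, 0, 0], 0],
  [[0, -5, 0], [0, 0, 0], 0],
  [[0, -5, 0], [0, 0, 0], 0],
  [[0, -5, 0], [0, 0, 0], 0],
  [[0, -5, 0], [0, 0, 0], 0],
  [[0, -5, 0], [0, 0, 0], 0],
  [[0, -5, 0], [0, 0, 0], 0],
  [[0, -5, 0], [0, 0, 0], 0],
  [[0, -5, 0], [0, 0, 0], 0],
  [[0, -5, 0], [0, 0, 0], 0],
  [[0, -5, 0], [0, 0, 0], 0],
  [[0, -5, 0], [0, 0, 0], 0],
  [[0, -5, 0], [0, 0, 0], 0],
  [[0, 0, 0], [0, 0, 0], 0],
  [[0, 0, 0], [0, 0, 0], 0],
  [[0, 0, 0], [0, 0, 0], 0],
])

```text
t: 13.3
eef_pos: [0.5305, 0.1419, 0.2742]
ee_rot: [3.139, -0.787, -1.577]
force: [-1.2, 0.3, -5.8]
width: 0.0205
```

```bash
python3 - <<'E'
from h import *
for _ in range(2): need(np.array([.5915,.1426,.275]),tool(-0.4,45)); arm.grab_frame("side")
print(arm.get_state()["moment"])
E
```

```text
t 13.3 pos [0.5305 0.1419 0.2742] w 0.0205 F [-1.2  0.3 -5.8] q [ 0.9   0.39 -0.3   0.45 -1.55 -1.07]
turn [ 0.09 -0.07  0.04] shift after turn [ -0.3 -61.   -1.4] shift now [ -0.2 -61.   -1.5]
t 13.35 pos [0.5305 0.1419 0.2743] w 0.0205 F [-0.3 -0.3 -5.2] q [ 0.9   0.39 -0.3   0.45 -1.55 -1.07]
turn [ 0.08 -0.07  0.04] shift after turn [ -0.3 -61.   -1.3] shift now [ -0.3 -61.   -1.4]
[ 3.80024620e+00 -9.43838320e-02  3.34648151e-03]
```

arm_command([
  [[0, 0, -1], [0, 0, 0], 0],
  [[0, -4, 0], [0, 0, 0], 0],
  [[0, -4, 0], [0, 0, 0], 0],
  [[0, -4, 0], [0, 0, 0], 0],
  [[0, -4, 0], [0, 0, 0], 0],
  [[0, -4, 0], [0, 0, 0], 0],
  [[0, -4, 0], [0, 0, 0], 0],
  [[0, -4, 0], [0, 0, 0], 0],
  [[0, 0, 0], [0, 0, 0], 0],
  [[0, 0, 0], [0, 0, 0], 0],
])

```text
t: 14.23
eef_pos: [0.5588, 0.1423, 0.2748]
ee_rot: [3.139, -0.787, -1.577]
force: [-0.6, -0.8, -6.2]
width: 0.0208
```

arm_command([
  [[0, -4, 0], [0, 0, 0], 0],
  [[0, -4, 0], [0, 0, 0], 0],
  [[0, -4, 0], [0, 0, 0], 0],
  [[0, -4, 0], [0, 0, 0], 0],
  [[0, -4, 0], [0, 0, 0], 0],
  [[0, -4, 0], [0, 0, 0], 0],
  [[0, -4, 0], [0, 0, 0], 0],
  [[0, -4, 0], [0, 0, 0], 0],
  [[0, -1, 0], [0, 0, 0], 0],
  [[0, 0, 0], [0, 0, 0], 0],
  [[0, 0, 0], [0, 0, 0], 0],
  [[0, 0, 0], [0, 0, 0], 0],
])

```text
t: 15.23
eef_pos: [0.5915, 0.1422, 0.275]
ee_rot: [3.139, -0.787, -1.577]
force: [-0.1, -0.2, -5.8]
width: 0.0206
```

```bash
python3 - <<'E'
from h import *
need(np.array([.5915,.145,.2645]),tool(-0.4,45))
t=snap("top","t7.png"); s=snap("side","s7.png")
a=cv2.resize(t[150:290,170:310],None,fx=2.8,fy=2.8,interpolation=2); b=cv2.resize(s[190:290,350:450],None,fx=3.92,fy=3.92,interpolation=2)
cv2.imwrite("pics/c7.png",np.hstack([a,b])[:,:,::-1])
E
```

```text
t 15.2333 pos [0.5915 0.1422 0.275 ] w 0.0206 F [-0.1 -0.2 -5.8] q [ 0.83  0.46 -0.19  0.5  -1.56 -1.01]
turn [ 0.08 -0.07  0.04] shift after turn [-9.4  0.   5.4] shift now [-9.4  0.   5.4]
```

View pics/c7.png

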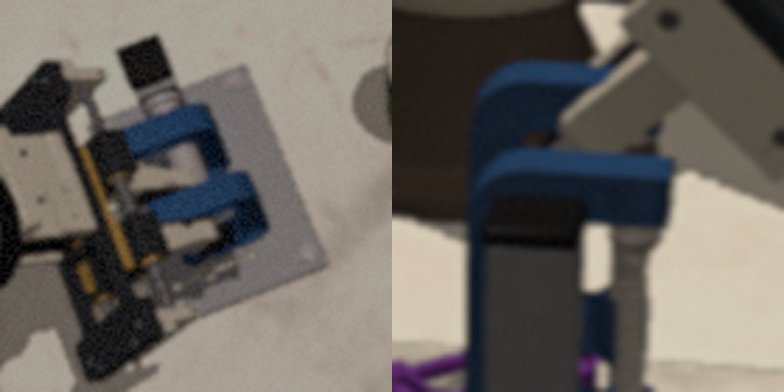

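Threading went cleanly: no contact forces, the hung clamp has not moved, and the leading finger is clear of it. Now I lower the jaw onto the arm.

arm_command([
  [[-2, 0, 1.2], [0, 0, 0], 0],
  [[-2, 0, 1.2], [0, 0, 0], 0],
  [[-2, 0, 1.2], [0, 0, 0], 0],
  [[-1.4, 0, 0.6], [0, 0, 0], 0],
  [[0, 0, 0], [0, 0, 0], 0],
  [[0, 0, 0], [0, 0, 0], 0],
])

```text
t: 15.83
eef_pos: [0.5921, 0.1444, 0.2697]
ee_rot: [-3.14, -0.789, -1.579]
force: [-1.2, 1.0, 9.7]
width: 0.021
```

arm_command([
  [[-0.7, 0, 0.4], [0, 0, 0], 0],
  [[-0.7, 0, 0.4], [0, 0, 0], 0],
  [[0, 0, 0], [0, 0, 0], 0],
  [[0, 0, 0], [0, 0, 0], 0],
])

```text
t: 16.17
eef_pos: [0.5923, 0.1447, 0.2691]
ee_rot: [-3.139, -0.79, -1.579]
force: [-2.9, 2.0, 13.7]
width: 0.021
```

arm_command([
  [[-0.7, 0, 0.7], [0, 0, 0], 0],
  [[0, 0, 0], [0, 0, 0], 0],
  [[0, 0, 0], [0, 0, 0], 0],
])

```text
t: 16.42
eef_pos: [0.5923, 0.1447, 0.269]
ee_rot: [-3.138, -0.79, -1.58]
force: [-4.0, 2.1, 17.1]
width: 0.0205
```

Contact came at TCP z of about 0.270, 5 mm early. The trailing fingertip is resting on the larger-diameter end cap, not the jaw on the arm. I'll back off 4 mm, then cut the grip to 3 N so the clamp slides gently down onto the arm.

arm_command([
  [[2, 0, -2], [0, 0, 0], 0],
  [[1.9, 0, -1.9], [0, 0, 0], 0],
  [[0, 0, 0], [0, 0, 0], 0],
  [[0, 0, 0], [0, 0, 0], 0],
])

```text
t: 16.75
eef_pos: [0.5917, 0.145, 0.2696]
ee_rot: [3.14, -0.786, -1.577]
force: [-0.1, 1.4, -1.4]
width: 0.0206
```

arm_command([
  [[0, 0, 0], [0, 0, 0], 0],
  [[0, 0, 0], [0, 0, 0], 0],
  [[0, 0, 0], [0, 0, 0], 0],
  [[0, 0, 0], [0, 0, 0], 0],
  [[0, 0, 0], [0, 0, 0], 0],
  [[0, 0, 0], [0, 0, 0], 0],
], newtons=3)

```text
t: 17.25
eef_pos: [0.5917, 0.1448, 0.2699]
ee_rot: [3.14, -0.787, -1.577]
force: [-1.8, 0.6, 2.3]
width: 0.0211
```

```bash
python3 - <<'E'
from h import *
need(np.array([.5915,.145,.2645]),tool(-0.4,45)); print(arm.get_state()["force"])
t=snap("top","t8.png"); s=snap("side","s8.png")
a=cv2.resize(t[150:290,170:310],None,fx=2.8,fy=2.8,interpolation=2); b=cv2.resize(s[190:290,350:450],None,fx=3.92,fy=3.92,interpolation=2)
cv2.imwrite("pics/c8.png",np.hstack([a,b])[:,:,::-1])
E
```

```text
t 17.25 pos [0.5917 0.1448 0.2699] w 0.0211 F [-1.8  0.6  2.3] q [ 0.83  0.47 -0.19  0.49 -1.55 -1.01]
turn [ 0.07 -0.08  0.03] shift after turn [-4.   0.2  3.7] shift now [-4.   0.1  3.7]
[-1.75216929  0.56305643  2.28663961]
```

View pics/c8.png

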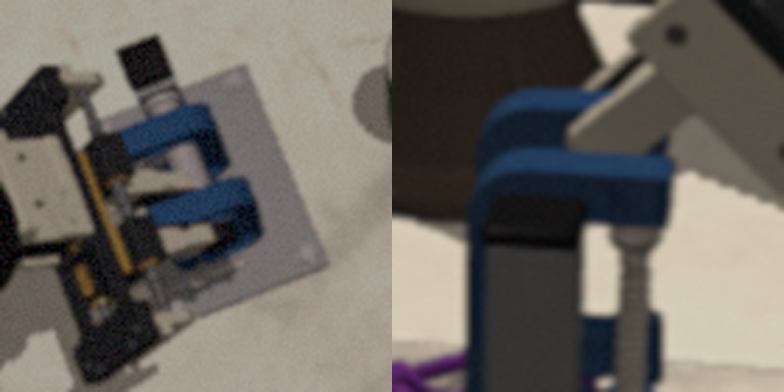

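The clamp has slid about 5 mm and the tool no longer carries its weight. The clamp now looks level with the hung one. I'll open narrowly and back out along the tool.

arm_command([
  [[0, 0, 0], [0, 0, 0], 0.26],
  [[0, 0, 0], [0, 0, 0], 0.28],
  [[0, 0, 0], [0, 0, 0], 0.31],
  [[0, 0, 0], [0, 0, 0], 0.34],
  [[0, 0, 0], [0, 0, 0], 0.36],
  [[0, 0, 0], [0, 0, 0], 0.36],
  [[0, 0, 0], [0, 0, 0], 0.36],
  [[0, 0, 0], [0, 0, 0], 0.36],
])

```text
t: 18.02
eef_pos: [0.5918, 0.145, 0.2698]
ee_rot: [3.14, -0.786, -1.577]
force: [2.2, 1.8, 1.1]
width: 0.0316
```

```bash
python3 - <<'E'
from h import *
need(np.array([.5915,.145,.2645]),tool(-0.4,45))
t=snap("top","t9.png"); s=snap("side","s9.png")
for n in("8","9"):
    for c in("t","s"):
        im=cv2.imread(f"pics/{c}{n}.png"); m=cv2.inRange(cv2.cvtColor(im,cv2.COLOR_BGR2HSV),(100,110,40),(118,255,255))
        k,l,st,ce=cv2.connectedComponentsWithStats(m)
        for i in range(1,k):
            if st[i,4]>60 and (190<ce[i][0]<290 and 180<ce[i][1]<260 if c=="t" else 360<ce[i][0]<440 and 190<ce[i][1]<320): print(n,c,st[i],ce[i].round(1))
E
```

```text
t 18.0167 pos [0.5918 0.145  0.2698] w 0.0316 F [2.2 1.8 1.1] q [ 0.83  0.47 -0.19  0.49 -1.55 -1.01]
turn [ 0.06 -0.05  0.03] shift after turn [-3.7  0.3  3.7] shift now [-3.7  0.3  3.7]
8 t [213 188  34  19 356] [228.8 196.4]
8 t [223 214  38  16 383] [242.1 222.4]
8 s [ 369  212   52   86 1020] [391.2 233.9]
8 s [399 272   7  14  92] [401.9 278.2]
8 s [398 289  18  20 189] [407.1 298. ]
9 t [213 188  34  18 350] [228.7 196.5]
9 t [224 214  36  19 407] [241.3 223.2]
9 s [370 212  51  36 945] [393.2 229.9]
9 s [369 252   4  46  89] [371.3 278.9]
9 s [399 272   7  14  92] [402.  278.2]
9 s [398 289  18  20 198] [407.3 298.2]
```

arm_command([
  [[0, 0, -4], [0, 0, 0], 0.36],
  [[0, 0, -5], [0, 0, 0], 0.36],
  [[0, 0, -6], [0, 0, 0], 0.36],
  [[0, 0, -8], [0, 0, 0], 0.36],
  [[0, 0, -10], [0, 0, 0], 0.36],
  [[0, 0, -12], [0, 0, 0], 0.36],
  [[0, 0, -15], [0, 0, 0], 0.36],
  [[0, 0, -15], [0, 0, 0], 0.36],
  [[0, 0, -15], [0, 0, 0], 0.36],
  [[0, 0, 0], [0, 0, 0], 0.36],
  [[0, 0, 0], [0, 0, 0], 0.36],
  [[0, 0, 0], [0, 0, 0], 0.36],
])

```text
t: 19.12
eef_pos: [0.5919, 0.2087, 0.3329]
ee_rot: [3.139, -0.787, -1.576]
force: [0.2, -1.0, -0.5]
width: 0.0314
```

arm_command([
  [[0, 0, 0], [0, 0, 0], 0.36],
  [[0, 0, 0], [0, 0, 0], 0.36],
  [[0, 0, 0], [0, 0, 0], 0.36],
  [[0, 0, 0], [0, 0, 0], 0.36],
  [[0, 0, 0], [0, 0, 0], 0.36],
  [[0, 0, 0], [0, 0, 0], 0.36],
  [[0, 0, 0], [0, 0, 0], 0.36],
  [[0, 0, 0], [0, 0, 0], 0.36],
  [[0, 0, 0], [0, 0, 0], 0.36],
  [[0, 0, 0], [0, 0, 0], 0.36],
  [[0, 0, 0], [0, 0, 0], 0.36],
  [[0, 0, 0], [0, 0, 0], 0.36],
])

```text
t: 20.12
eef_pos: [0.5922, 0.2086, 0.3333]
ee_rot: [3.14, -0.786, -1.577]
force: [-0.1, 0.4, -0.5]
width: 0.0313
```

```bash
python3 - <<'E'
from h import *
t=snap("top","ta.png"); s=snap("side","sa.png"); [arm.grab_frame("top") for _ in range(6)]; t2=arm.grab_frame("top"); s2=arm.grab_frame("side")
print("frame diff",np.abs(t.astype(int)-t2)[150:290,170:310].mean(),np.abs(s.astype(int)-s2)[190:340,350:450].mean(), arm.get_state()["force"])
a=cv2.resize(t[150:290,170:310],None,fx=2.8,fy=2.8,interpolation=2); b=cv2.resize(s[200:340,350:490],None,fx=2.8,fy=2.8,interpolation=2)
cv2.imwrite("pics/c9.png",np.hstack([a,b])[:,:,::-1])
E
```

```text
frame diff 2.520799319727891 0.714 [0.03519202 0.24207716 0.21468897]
```

View pics/c9.png

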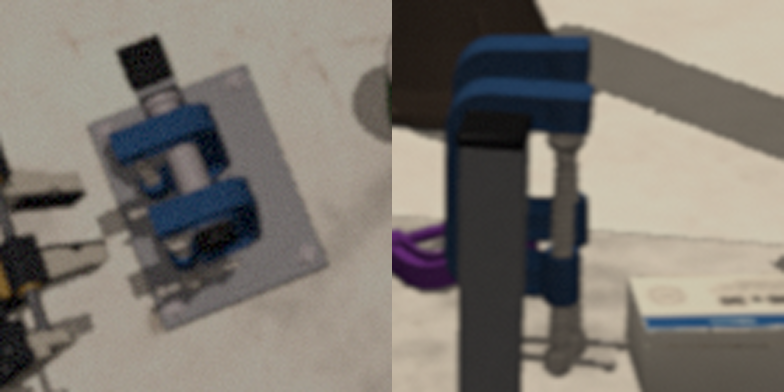

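Both clamps hang parallel. The top edges at crop (152,215)–(245,185) and (112,140)–(205,110) have the same slope. The fingers are clear on the left. Last check is the position along the arm.

```bash
python3 - <<'E'
from h import *
T=lambda c,r:(170+c/2.8,150+r/2.8)
for nm,c,r in [("near-left",155,234),("far-left",150,214),("far-right",245,180),("near-right",255,196),("hung far-right",207,106),("hung near-right",213,124)]:
    p=plane("top",*T(c,r),.271); print(nm,"rel seat mm",((p[:2]-[.5945,.1215])*1e3).round(1))
b,a=cv2.imread("pics/top0.png"),cv2.imread("pics/ta.png")
for n in("top0","ta"):
    im=cv2.imread(f"pics/{n}.png"); hsv=cv2.cvtColor(im,cv2.COLOR_BGR2HSV)
    m=cv2.inRange(hsv,(100,110,40),(118,255,255)); k,l,st,ce=cv2.connectedComponentsWithStats(m)
    print(n,[(st[i].tolist(),ce[i].round(1).tolist()) for i in range(1,k) if st[i,4]>60 and 190<ce[i][0]<290 and 180<ce[i][1]<325])
E
```

```text
near-left rel seat mm [-12.2  35.9]
far-left rel seat mm [ 2.1 34. ]
far-right rel seat mm [ -1.1 -33.6]
near-right rel seat mm [-14.2 -35.6]
hung far-right rel seat mm [ 58.4 -29.3]
hung near-right rel seat mm [ 44.6 -28.3]
top0 [([210, 188, 37, 21, 399], [227.0, 197.1]), ([225, 299, 17, 13, 76], [233.2, 304.6]), ([202, 315, 15, 13, 71], [209.0, 321.6])]
ta [([210, 188, 37, 21, 398], [227.1, 197.1]), ([224, 214, 37, 20, 407], [241.4, 223.5]), ([225, 299, 17, 13, 77], [233.2, 304.6]), ([202, 315, 15, 13, 72], [208.9, 321.7])]
```

```bash
python3 -c "
from station import arm
print(arm.job_done())"
```

```text
the job is handed in; nothing more can be done
None
```

The blue clamp is hanging on the stand's arm by its fixed jaw, in front of the other clamp, and I handed the job in at about 20.5 s. I gripped the jaw at a 45° tilt, rolled the clamp upright, threaded it over the end cap and slid it down onto the arm.

**Last checks:**
- **Position:** the jaw's middle is about 6 mm in front of the seat point (allowed: 20 mm in front to 36 mm behind). It sits about centred sideways and is parallel to the other clamp.
- **Stillness:** there was no visible movement over about 0.3 s of pictures, though that comparison is limited by image noise.
- **Other objects:** the other clamp and the screw box show the same positions in the picture as at the start. I did not re-measure the tin, but the arm never touched it and it looked the same in later pictures.
- **Robot:** the gripper is clear and reads no contact force.

**What disagreed:**
- **Early contact:** on lowering, contact came about 5 mm early, up to about 17 N. I think a fingertip met the end cap. I backed off and cut the grip to 3 N so the clamp slid down the rest of the way.
- **Cameras:** the two cameras differed by about 2 mm on the arm's sideways position.

I viewed 11 pictures, one over the budget of 10.

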